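# Hang the garlic pail on the hook stand

### The arm

A 6-joint arm with a two-finger parallel gripper is mounted at the origin on a cart in front of the work surface, level with it; the furniture and walls round the work are solid. World frame = base frame: x ahead of the robot, y to its left, z up, the work surface at z = 0. Lengths are in mm, angles in rad, forces in N, time in s.
With the tool pointing down it reaches from about 275 to 750 mm from the base axis. Payload 10.2 kg.
Tool frame: the origin (TCP) lies midway between the tips of the shut fingers; the grasp point (between the pads) lies grip_depth behind it (grip_depth is the distance from the TCP to the grasp point, in mm); z points along the fingers, y is the line along which they close (so a half turn about z gives the same grasp; the last joint's range is limited). The gripper opens to 85 mm and grips with 20 to 120 N. Pads are 22 mm wide; open, the fingers measure 114 mm over their backs; the gripper's body (76 mm by 85 mm) begins 54 mm behind the grasp point. The pads swing forward as they close: fully open they stand 13 mm farther back than shut.
Start: joints at [-1.334, 0.313, 1.498, -0, 1.331, -0.223], TCP at [232.967, -470.486, 231.294] pointing down, gripper open.
Joint ranges: [-2.94, 2.94], [-0.97, 2.17], [0.19, 2.56], [-1.23, 4.37], [0.02, 3.11], [-2.88, 2.88]. Speed limits (rad/s): [2.39, 2.39, 3.01, 3.14, 3.14, 3.14].

### API

Orientations are given as a unit quaternion [w, x, y, z].
In Python, from rig import * gives the robot as it stands.
- The arm moves only by the tool servo_tool, never from a script. Its argument "commands" is a list of rows, each a list of 3 entries, a list of its own where there are three numbers: the gripper command: -1 is fully open, 1 is shut, values between are in proportion, then the shift along the tool's x, y, z in m, then the turn, a rotation vector about the tool's x, y, z in units of 6 degrees (1.0 is 6 degrees). In form: [[grip, [dx, dy, dz], [ax, ay, az]], ...]. A call has 1 to 10 rows; each row shifts and turns the commanded pose from where the row before left it, along the tool's axes as they then stand; what a row does not reach is not made up. A row lasts 1/12 s, in which the tool goes at most 41.7 mm and 7.16 degrees, less where a joint would pass 70% of its speed; a pose out of reach is approached as far as the arm can. A call is refused whole if a number of a shift passes 0.0417 or a number of a turn 1, either way. A call with a gripper value outside its range is refused whole. The fingers move at their own pace and stop on an object; "squeeze" is the grip in N (left out, the last holds). Time passes only in rows, so rows that do not move let the fingers close. It gives the time, the measured TCP pose, the force, the opening and the grip force at its end, in the units of the state.
- sense(): the state, without advancing time (a new reading comes with each control period).
- capture(name): name is "scene" or "top" or "wrist"; returns a dict with "pixels" (480x640x3 uint8, red, green, blue), "z_map" (480x640 float32, mm along the optical axis (not along the pixel's ray), 0 where there is no reading), "fx", "fy", "cx", "cy" (pixels), "rvec" (rotation vector, rad) and "tvec" (3), from world to camera coordinates, as OpenCV has them; the wrist camera has in their place "T_tool_cam" (4x4, takes a point from camera to tool coordinates, whose origin is the TCP and whose axes are the flange's). Camera axes: x right, y down, z forward; pixel columns grow to the right and rows downward; lengths in mm; the calibration is good to about 2 mm. A picture is of the moment at which its call begins: read the wrist's pose just before it.
- finish_job(): hands the job in; it is judged then, once.
The state is a dict: "time_s": time; "joints": joint angles; "dq": joint speeds; "tau": joint torques, N m; "eef_pos": TCP position; "ee_rot": TCP orientation; "force": force on the tool from outside, world axes, zero at the start; "wrist_torque": the same for the moment, N m; "grip_width": opening from 0.0 (shut) to 1.0 (fully open); "grip_force": force on a finger pad.
Only numpy, scipy, OpenCV 4.12 (cv2) and the standard library are available. Lean on these libraries where they do the work, as an engineer would, in place of code of your own. Each camera call takes 0.05 s, during which the arm holds its last target. There are 200 camera calls.

### The job

The green garlic pail is to hang in the air instead of standing on the counter: with the pail standing, swing its folded carrying handle upright, then lift the pail by that handle and hang it by the middle of the handle in the hook of the stand, so that it hangs free and still with the garlic bulb in it. Keep the pail about level on the way, and do not shift or knock over the spice grinder, spice jar, jam jar or kitchen timer.

Things in the scene. Friction and masses are not known exactly. Their poses are not given: they have to be found in the camera images.
- pail: Green round metal pail, open at the top, 90 mm high, 100 mm across at the foot, 125 mm at the rim, wall 4 mm, about 0.24 kg, loose on the counter. Origin: centre of the underside; z up. Its bail pivots on ears at y = +68 and -68 mm, 84 mm above the underside. The folded bail lies towards the pail's -x.
- bail (a joint): Swing bail (carrying handle) of the pail, turning about the pail's y axis through the ears. 0 rad: fully folded, sticking out to the pail's -x, 15 degrees (0.262 rad) above level, some 20 mm clear of the rim at its middle. Grows as the bail rises; 1.309 rad is upright; 2.6 rad is folded to the other side. The hinge is stiff (0.035 N m): the bail stays where it is left.
- bail_top (a point): Centre of the bail's bar at the middle of its arched top. The bail is a dark steel bar 8.4 mm thick, bent to a U 137 mm wide at the pivots; the bar's centre is 90 mm from the pivot line at the middle and still 85 mm at 30 mm to either side. Turns with the bail; its y axis lies along the bar.
- garlic: White-purple garlic bulb, 53 mm across, 52 mm high, 28 g, loose inside the pail. Origin: centre of its underside.
- stand: Fixed hook stand: round wooden foot 110 mm across, 14 mm thick, dark 10 mm steel wire rising as a post and bent forward into an arm with an upturned hook. Origin: on the counter straight below the hook's seat; z up; the hook opens to the stand's -x. Post at x = +115 mm; the arm's top is 250 mm above the counter; the upturned tip is at x = -18 mm, its top 259 mm up.
- hook_seat (a point): Lowest point of the hook's trough, on top of the wire, 235 mm above the counter. Axes as the stand's: -x out of the hook towards its tip, y across it. The trough is wide enough for the bail's 8.4 mm bar laid along y, whose centre then comes to rest about 5 mm above this point.
- grinder: Bystander: black bottle-shaped spice grinder, 79 mm across, 205 mm high, loose. Origin: centre of its underside.
- spice_jar: Bystander: glass spice jar with green cap, 41 mm across, 108 mm high, loose. Origin: centre of its underside.
- jam_jar: Bystander: jar of red jam with white lid, 66 mm across, 85 mm high, loose. Origin: centre of its underside.
- timer: Bystander: red and white kitchen timer, 66 mm across, 70 mm high, loose. Origin: centre of its underside.
Not all that is in view belongs to the job. Of the things shaped like the pail, the green one is meant.

How it is judged (in metres and radians):
On the way, in this order (a step that is already met when the one before it is completed fails the run):
1. The bail stands upright (within about 17 degrees of square to the pail's rim) while the pail stands on the counter (value of joint bail between 1 and 1.62 rad and height (world z) of pail below 0.006 m and angle between pail's own z axis and vertical below 0.1 rad), for 0.2 s.
2. The pail hangs in the hook: bail middle within 25 mm of the hook's seat, pail clear of the counter, borne by the stand (distance between bail_top and hook_seat below 0.025 m and height (world z) of pail above 0.03 m and contact force between pail and stand above 1 N), for 0.2 s.
At the end, for the whole second after the job is handed in: The pail hangs by its bail in the hook of the stand, let go and still (under 5 cm/s): the middle of the bail within 25 mm of the hook's seat, the pail's underside at least 30 mm above the counter, the pail tilted less than 17 degrees, and the garlic inside it (all of step 2 and angle between pail's own z axis and vertical below 0.3 rad and linear speed of pail below 0.05 m/s and z of garlic in the frame of pail between -0.01 and 0.07 m and distance between garlic and pail below 0.08 m); the robot touches nothing.
It fails at once if the pail is tipped by more than 34 degrees (angle between pail's own z axis and vertical above 0.6 rad).
It fails at once if the garlic leaves the pail (distance between garlic and pail above 0.1 m).
It fails at once if a bystander is shifted by more than 20 mm or knocked over (distance of any of grinder, spice_jar, jam_jar, timer from where it was at the start of the episode above 0.02 m or angle between any of grinder, spice_jar, jam_jar, timer's own z axis and vertical above 0.35 rad).
It also fails if it takes over 69 s, if anything falls off the work surface, if the arm or the gripper's body presses on something with over 40 N, if the wrist force passes 120 N, or if a joint passes its speed limit or range.

## Working session

There is one attempt and no reset: what is moved stays moved. The work goes in short steps, Python scripts to look and compute and a tool call to move; the robot and the scene stay as the last step left them, time stands still between calls to the robot, and variables do not carry over. Pictures are saved under pics/ and viewed, at most 12 in all, crops included, and the job is handed in when it is done.

Besides the shell and the picture viewer there is one more tool, called after "Call:" as name(argument=value, ...) on one line, values as JSON. servo_tool: Moves the arm, as the interface text tells. Its arguments: {"type":"object","properties":{"commands":{"type":"array"},"squeeze":{"type":"number"}},"required":["commands"]}

```bash
mkdir -p pics; cat > h.py <<'E'
from rig import *
import numpy as np, cv2
from scipy.spatial.transform import Rotation as R
def save(n,im): cv2.imwrite('pics/'+n,im[:,:,::-1])
def world(c):
    """per-pixel world points (mm) for fixed cameras"""
    z=c['z_map'].astype(float); v,u=np.mgrid[:480,:640]
    P=np.stack([(u-c['cx'])/c['fx']*z,(v-c['cy'])/c['fy']*z,z],-1)
    if 'rvec' in c:
        Rm=cv2.Rodrigues(np.array(c['rvec'],float))[0]
        return (P-np.array(c['tvec'],float).ravel())@Rm
    s=c['state']; T=np.array(c['T_tool_cam'])
    q=s['ee_rot']; Rw=R.from_quat([q[1],q[2],q[3],q[0]]).as_matrix()
    return (P@T[:3,:3].T+T[:3,3])@Rw.T+np.array(s['eef_pos'])
E
python3 - <<'E'
from h import *
s=sense();print(s)
for n in('scene','top'):
    c=capture(n);save(n+'0.png',c['pixels']);np.savez('pics/'+n+'0.npz',**c)
    print(n,c['fx'],c['cx'],c['cy'],c['rvec'],c['tvec'])
print(capture('wrist')['T_tool_cam'])
E
```

```text
{'time_s': 0.0, 'joints': array([-1.33441116e+00,  3.13407865e-01,  1.49841184e+00,  4.54337083e-06,
        1.33100008e+00, -2.23381952e-01]), 'dq': array([ 2.25154333e-03,  3.49740806e-04,  6.60870896e-04, -5.45444328e-04,
       -2.05669260e-05, -7.35373202e-04]), 'tau': array([-3.10142510e-03, -4.12269831e+01, -2.59743047e+01, -4.10928915e-04,
        4.23808931e-03, -7.62404284e-06]), 'eef_pos': array([ 232.90216636, -470.23485667,  230.76613676]), 'ee_rot': array([-6.13569631e-04,  9.73692874e-01,  2.27863581e-01, -1.78284689e-06]), 'force': array([-0.33812163, -0.38051857,  1.34228828]), 'wrist_torque': array([-0.03276863,  0.02355553,  0.01761698]), 'grip_force': 0.0, 'grip_width': 0.9965748034100077}
scene 455.5398476458637 326.92904627938066 239.90065269047872 [ 0.6403457  -2.68772095  1.060304  ] [ 513.5318778   370.03433665 1313.83629152]
top 531.4426981566388 311.69169260155564 234.91912850103702 [ 2.18984168 -1.35849784  0.41955387] [-339.36350244  511.10815339 1252.65896315]
[[ 5.80156620e-04 -9.58773165e-01 -2.84171923e-01  7.10486173e+01]
 [ 9.99999799e-01  4.83101459e-04  4.11623311e-04  1.25530231e+00]
 [-2.57369514e-04 -2.84172105e-01  9.58773252e-01 -1.44306095e+02]
 [ 0.00000000e+00  0.00000000e+00  0.00000000e+00  1.00000000e+00]]
```

View pics/scene0.png

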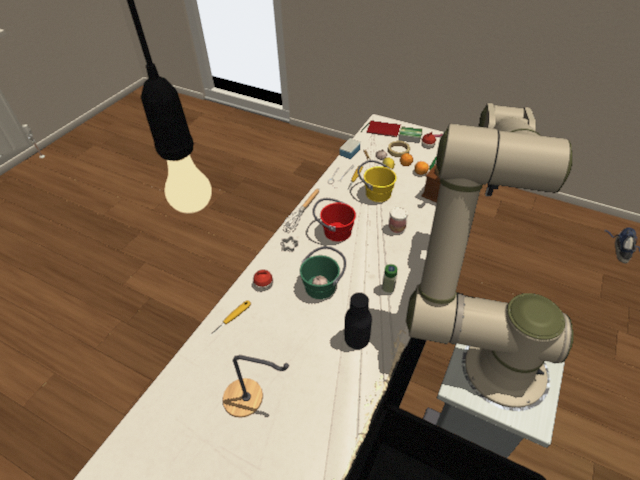

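View pics/top0.png

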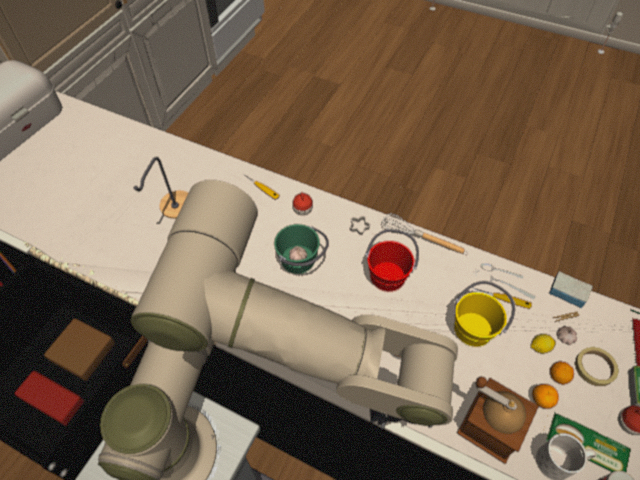

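The scene view shows the green pail at about (320,278) with its bail towards the upper right, the stand foot at (243,397), its hook at (285,367), the grinder at (358,322) and the spice jar at (390,278). In the top view the pail is at (298,248) with the bail at (325,240), and the hook is at (138,188).

```bash
python3 - <<'E'
from h import *
def box(W,m,x0,x1,y0,y1):
    k=np.zeros(m.shape,bool);k[y0:y1,x0:x1]=1
    p=W[k&m]; return p
for n in('scene','top'):
    c=dict(np.load(f'pics/{n}0.npz')); W=world(c); hsv=cv2.cvtColor(c['pixels'],cv2.COLOR_RGB2HSV); H,S,V=[hsv[...,i].astype(int) for i in range(3)]
    ok=c['z_map']>0
    B={'scene':dict(pail=(290,350,240,310),stand=(215,295,345,425),grinder=(340,378,288,355),spice=(378,402,258,298),jam=(385,412,203,236),timer=(250,276,265,294)),
       'top':dict(pail=(268,330,218,280),stand=(130,188,150,222),timer=(288,318,188,218))}[n]
    for o,b in B.items():
        p=box(W,ok&(W[...,2]>4)&(W[...,2]<300),*b)
        print(n,o,len(p),'min',p.min(0).round(),'max',p.max(0).round(),'top',p[p[:,2]>p[:,2].max()-8].mean(0).round())
    g=ok&(H>60)&(H<100)&(S>80)
    p=box(W,g&(W[...,2]>80),*B['pail']); 
    A=np.c_[2*p[:,:2],np.ones(len(p))]; s=np.linalg.lstsq(A,(p[:,:2]**2).sum(1),rcond=None)[0]
    print(n,'rim',len(p),p[:,2].max(),s[:2],np.sqrt(s[2]+s[:2]@s[:2]),p.min(0),p.max(0))
    C=s[:2]; d=np.hypot(*(W[...,:2]-C).transpose(2,0,1))
    k=ok&(d>74)&(d<125)&(W[...,2]>75)&(W[...,2]<140)&~g
    b=(B['pail'][0]-10,B['pail'][1]+15,B['pail'][2]-15,B['pail'][3]+5)
    p=box(W,k,*b); print('bail n',len(p),p.mean(0)); 
    if len(p):
        dd=np.hypot(*(p[:,:2]-C).T);i=np.argsort(-dd)[:8];print(p[i].round())
    dk=ok&(W[...,2]>200)&(W[...,2]<275)&(V<110)
    p=box(W,dk,*B['stand']); print('hook wire',len(p)); 
    print(p[np.argsort(p[:,0])][::max(1,len(p)//14)].round())
    p=box(W,ok&(V<110)&(W[...,2]>40)&(W[...,2]<200),*B['stand']);print('post',p.mean(0),p.min(0),p.max(0))
    p=box(W,ok&(W[...,2]>9)&(W[...,2]<18)&(S>80),*B['stand']);print('foot',p.mean(0),p.min(0),p.max(0))
E
```

```text
scene pail 2428 min [ 444. -254.    4.] max [803. 123. 191.] top [447. 117. 188.]
scene stand 3466 min [462. 217.   4.] max [790. 509. 259.] top [505. 389. 255.]
scene grinder 1493 min [361. -94.   4.] max [547. 170. 209.] top [423. 106. 205.]
scene spice 441 min [ 356. -257.    4.] max [483. -68. 112.] top [ 410. -112.  108.]
scene jam 510 min [ 426. -538.    4.] max [ 574. -337.   90.] top [ 485. -388.   85.]
scene timer 498 min [731. -27.   4.] max [873. 108.  73.] top [789.  53.  70.]
scene rim 191 98.09726443819473 [614.19210379 -19.66519667] 59.90092837783597 [551.98739881 -83.62740652  80.04273246] [674.68650615  43.03344848  98.09726444]
bail n 136 [600.78185939 -86.94149581 104.54364173]
[[ 614. -113.  107.]
 [ 625. -112.  108.]
 [ 628. -111.  107.]
 [ 641. -108.  104.]
 [ 594. -110.  106.]
 [ 631. -110.  106.]
 [ 648. -106.  103.]
 [ 617. -111.  107.]]
hook wire 213
[[480. 385. 252.]
 [486. 389. 253.]
 [496. 388. 234.]
 [507. 388. 234.]
 [516. 390. 245.]
 [526. 396. 246.]
 [535. 394. 248.]
 [547. 401. 246.]
 [557. 400. 246.]
 [568. 403. 247.]
 [578. 405. 245.]
 [590. 413. 2
[... 774 characters left out ...]
115.  110.]
 [ 614. -117.  113.]
 [ 572. -108.  111.]
 [ 633. -114.  111.]
 [ 604. -116.  111.]
 [ 573. -107.  114.]
 [ 624. -115.  108.]
 [ 576. -109.  110.]]
hook wire 131
[[479. 375. 261.]
 [484. 373. 253.]
 [493. 376. 234.]
 [505. 381. 235.]
 [512. 383. 239.]
 [520. 383. 243.]
 [531. 387. 246.]
 [543. 393. 247.]
 [552. 390. 247.]
 [564. 399. 247.]
 [575. 398. 245.]
 [589. 398. 244.]
 [602. 401. 242.]
 [610. 407. 207.]
 [614. 404. 217.]]
post [612.3626537  405.89128018 116.37191542] [608.49223132 401.75766251  41.12507917] [618.01198499 411.74805576 196.65876682]
foot [618.40426759 421.37012101  14.05372425] [571.07570005 379.55320441   9.00144397] [677.84168503 463.00713837  17.98017633]
```

Call:
servo_tool(commands=[[-1,[0,0,0],[0,0,0.88]],[-1,[0,0,0],[0,0,0.88]],[-1,[0,0,0],[0,0,0.88]],[-1,[0,0,0],[0,0,0.88]],[-1,[0,0,0],[0,0,0.88]],[-1,[0.025,-0.026,0],[0,0,0]],[-1,[0.025,-0.026,0],[0,0,0]],[-1,[0.025,-0.026,0],[0,0,0]],[-1,[0.025,-0.026,0],[0,0,0]],[-1,[0.025,-0.026,0],[0,0,0]]])

```text
time_s: 0.98
eef_pos: [358.9, -339.1, 231.2]
ee_rot: [-0.0, 1.0, -0.001, -0.0]
force: [0.2, -1.1, -0.7]
grip_width: 1.003
grip_force: 0.0
```

Call:
servo_tool(commands=[[-1,[0.025,-0.026,0],[0,0,0]],[-1,[0.025,-0.026,0],[0,0,0]],[-1,[0.025,-0.026,0],[0,0,0]],[-1,[0.025,-0.026,0],[0,0,0]],[-1,[0.025,-0.026,0],[0,0,0]],[-1,[0.025,-0.026,0],[0,0,0]],[-1,[0.025,-0.026,0],[0,0,0]],[-1,[0.025,-0.026,0],[0,0,0]],[-1,[0.025,-0.026,0],[0,0,0]],[-1,[0.025,-0.026,0],[0,0,0]]])

```text
time_s: 1.82
eef_pos: [609.3, -79.2, 231.0]
ee_rot: [-0.0, 1.0, -0.0, -0.0]
force: [-0.5, -1.3, 0.6]
grip_width: 1.0
grip_force: 0.0
```

```bash
cat > look.py <<'E'
import sys
from h import *
import rig
print('grip_depth',getattr(rig,'grip_depth',None),[k for k in dir(rig) if k[0]!='_'])
s=sense(); c=capture('wrist'); c['state']=s
print(s['eef_pos'].round(1),s['ee_rot'].round(4),s['joints'].round(3),s['grip_width'])
save(sys.argv[1],c['pixels']); W=world(c); np.save('pics/W.npy',W); np.save('pics/I.npy',c['pixels'])
hsv=cv2.cvtColor(c['pixels'],cv2.COLOR_RGB2HSV).astype(int);H,S,V=hsv[...,0],hsv[...,1],hsv[...,2]
ok=c['z_map']>0
g=ok&(H>60)&(H<100)&(S>80)&(abs(W[...,2]-90)<5); p=W[g]
for _ in range(3):
    A=np.c_[2*p[:,:2],np.ones(len(p))]; q=np.linalg.lstsq(A,(p[:,:2]**2).sum(1),rcond=None)[0]; r=np.sqrt(q[2]+q[:2]@q[:2])
    d=np.hypot(*(p[:,:2]-q[:2]).T); p=p[abs(d-r)<6]
print('rim',len(p),q[:2].round(1),r.round(1),p[:,2].mean().round(1))
C=q[:2]; D=W[...,:2]-C; d=np.hypot(D[...,0],D[...,1])
k=ok&(d>70)&(d<110)&(W[...,2]>78)&(W[...,2]<130)&(S<80)
p=W[k]; print('bail',len(p),p.min(0).round(1),p.max(0).round(1))
a=np.degrees(np.arctan2(p[:,1]-C[1],p[:,0]-C[0])); 
for lo in range(-180,180,10):
    m=(a>=lo)&(a<lo+10)
    if m.sum()>4: print(lo,m.sum(),np.median(p[m],0).round(1),np.hypot(*(p[m][:,:2]-C).T).max().round(1))
E
python3 look.py w1.png
```

```text
grip_depth 18.700000000000003 ['PlanningError', 'capture', 'finish_job', 'grip_depth', 'sense']
[609.3 -79.2 231. ] [-1.e-04  1.e+00 -4.e-04 -2.e-04] [-0.32   0.514  1.204 -0.     1.424  1.252] 1.0002679809314436
rim 451 [614.  -25.2] 60.0 92.1
bail 2594 [ 539.2 -116.7   85.4] [684.5  -6.9 115. ]
-180 45 [542.8 -33.4  95.1] 75.8
-170 105 [544.2 -45.7  98.1] 77.8
-160 140 [545.5 -57.6 101.2] 81.8
-150 149 [548.6 -71.2 104.8] 86.1
-140 158 [554.8 -84.4 107.8] 89.5
-130 160 [564.7 -95.9 110.5] 91.2
-120 170 [ 577.3 -103.4  111.8] 91.5
-110 177 [ 591.8 -108.1  112.4] 90.6
-100 187 [ 606.3 -110.9  112.4] 90.7
-90 196 [ 621.4 -111.8  111.7] 91.5
-80 205 [ 636.2 -108.5  109.9] 91.1
-70 210 [ 649.5 -101.4  107.3] 89.2
-60 201 [660.  -91.2 104. ] 85.9
-50 192 [667.7 -79.4 100.7] 82.2
-40 139 [673.8 -68.1  97.3] 78.0
-30 78 [679.1 -56.6  93.5] 75.0
-20 46 [682.9 -43.5  90.1] 72.4
-10 7 [683.7 -36.6  88.7] 71.5
160 9 [544.4 -10.4  89. ] 71.8
170 20 [543.4 -20.2  91.6] 73.2
```

View pics/w1.png

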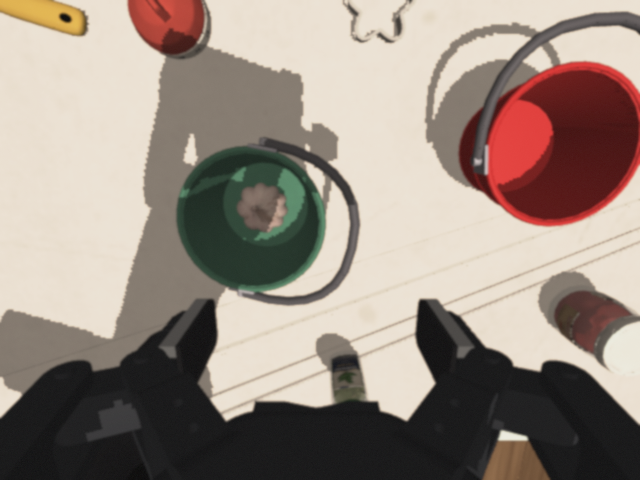

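The wrist view shows the green pail at (252,218) with the garlic at (262,208). Its bail is folded to the right with the middle near (352,235), and the red pail is well clear at (555,145). The bail points along -100° and the pail's centre is at (613.5,-25).

Call:
servo_tool(commands=[[0.2,[0,0,0],[0,0,0.835]],[0.2,[0,0,0],[0,0,0.835]],[0.2,[0.0062,0.0168,0.0297],[0,0,0]],[0.2,[0.0062,0.0168,0.0297],[0,0,0]],[0.2,[0.0062,0.0168,0.0297],[0,0,0]],[0.2,[0,0,0],[1,0,0]],[0.2,[0,0,0],[1,0,0]],[0.2,[0,0,0],[1,0,0]],[0.2,[0,0,0],[1,0,0]],[0.2,[0,0,0],[1,0,0]]])

```text
time_s: 2.7
eef_pos: [617.9, -134.1, 142.6]
ee_rot: [-0.26, 0.962, -0.085, 0.024]
force: [0.4, 0.3, 0.2]
grip_width: 0.401
grip_force: 0.0
```

```bash
cat > st.py <<'E'
import sys
from h import *
s=sense(); q=s['ee_rot']; M=R.from_quat([q[1],q[2],q[3],q[0]]).as_matrix()
print('t',s['time_s'],'tcp',s['eef_pos'].round(1),'grasp',(s['eef_pos']-18.7*M[:,2]).round(1),'w',round(s['grip_width'],3)*85,'f',s['force'].round(1)); print(M.round(3)); print(s['joints'].round(2))
if len(sys.argv)>3:
    t=np.array(list(map(float,sys.argv[1:4])))
    print('grasp->target, tool axes',(M.T@(t-(s['eef_pos']-18.7*M[:,2]))).round(1))
E
python3 st.py 622.5 -111.8 106.5
```

```text
t 2.7 tcp [ 617.9 -134.1  142.6] grasp [ 616.3 -143.4  158.8] w 34.085 f [0.4 0.3 0.2]
[[ 0.985 -0.151  0.09 ]
 [-0.175 -0.85   0.496]
 [ 0.001 -0.504 -0.864]]
[-0.59  0.69  1.24  0.48  1.46  1.04]
grasp->target, tool axes [ 0.5 -1.4 61.4]
```

Call:
servo_tool(commands=[[0.2,[0,0,0.02],[0,0,0]],[0.2,[0,0,0.02],[0,0,0]],[0.2,[0,-0.001,0.021],[0,0,0]],[0.2,[0,0,0],[0,0,0]],[0.2,[0,0,0],[0,0,0]]], squeeze=25)

```text
time_s: 3.12
eef_pos: [623.0, -102.6, 89.5]
ee_rot: [-0.258, 0.962, -0.085, 0.022]
force: [-0.1, -0.1, 1.1]
grip_width: 0.401
grip_force: 0.0
```

Call:
servo_tool(commands=[[0.5,[0,0,0],[0,0,0]],[0.6,[0,0,0],[0,0,0]],[0.7,[0,0,0],[0,0,0]],[0.8,[0,0,0],[0,0,0]],[0.9,[0,0,0],[0,0,0]],[1,[0,0,0],[0,0,0]],[1,[0,0,0],[0,0,0]],[1,[0,0,0],[0,0,0]]])

```text
time_s: 3.78
eef_pos: [623.5, -103.0, 90.2]
ee_rot: [-0.258, 0.962, -0.085, 0.023]
force: [0.4, -1.1, 3.1]
grip_width: 0.087
grip_force: 25.1
```

```bash
python3 st.py 622.5 -111.8 106.5; python3 - <<'E'
from h import *
a=capture('scene')['pixels'][200:350,250:420];b=capture('wrist')['pixels']
save('g1.png',np.hstack([cv2.resize(a,(400,353))[:353],cv2.resize(b,(400,353))]))
E
```

```text
t 3.7833 tcp [ 623.5 -103.    90.2] grasp [ 621.8 -112.2  106.4] w 7.395 f [ 0.4 -1.1  3.1]
[[ 0.985 -0.151  0.088]
 [-0.175 -0.853  0.492]
 [ 0.001 -0.5   -0.866]]
[-0.55  0.74  1.3   0.5   1.34  1.02]
grasp->target, tool axes [ 0.6 -0.5  0.1]
```

View pics/g1.png

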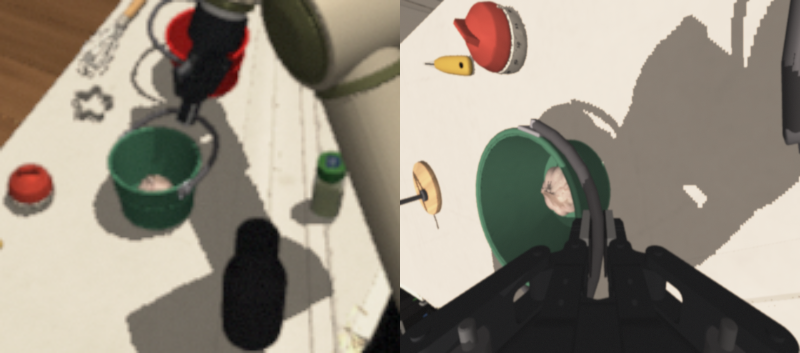

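The gripper holds the bar: left crop about (190,115), right crop with the pads at about (600,235). The pail is still standing with the garlic inside.

```bash
python3 - <<'E'
import numpy as np
def T(i):
    th=np.radians(15+5*i);a=np.radians(30-2*i)
    d=np.array([np.sin(a),-np.cos(a)]);y=np.array([-np.cos(a),-np.sin(a)])
    return 86.8*np.array([-np.cos(th),np.sin(th)])+18.7*d,y,d
for i in range(15):
    p,y,d=T(i);q=T(i+1)[0]-p;print(i,(q@y).round(1),(q@d).round(1))
E
```

```text
0 -4.9 -5.1
1 -5.2 -4.8
2 -5.4 -4.5
3 -5.7 -4.2
4 -5.9 -3.9
5 -6.1 -3.5
6 -6.2 -3.2
7 -6.4 -2.8
8 -6.5 -2.4
9 -6.6 -2.0
10 -6.7 -1.7
11 -6.8 -1.3
12 -6.9 -0.9
13 -6.9 -0.5
14 -6.9 -0.1
```

Call:
servo_tool(commands=[[1,[0,-0.0049,-0.0051],[-0.333,0,0]],[1,[0,-0.0052,-0.0048],[-0.333,0,0]],[1,[0,-0.0054,-0.0045],[-0.333,0,0]],[1,[0,-0.0057,-0.0042],[-0.333,0,0]],[1,[0,-0.0059,-0.0039],[-0.333,0,0]],[1,[0,-0.0061,-0.0035],[-0.333,0,0]],[1,[0,-0.0062,-0.0032],[-0.333,0,0]],[1,[0,-0.0064,-0.0028],[-0.333,0,0]]])

```text
time_s: 4.55
eef_pos: [628.1, -73.9, 136.1]
ee_rot: [-0.121, 0.989, -0.087, 0.01]
force: [0.0, 0.3, -2.4]
grip_width: 0.081
grip_force: 24.3
```

Call:
servo_tool(commands=[[1,[0,-0.0065,-0.0024],[-0.333,0,0]],[1,[0,-0.0066,-0.002],[-0.333,0,0]],[1,[0,-0.0067,-0.0017],[-0.333,0,0]],[1,[0,-0.0068,-0.0013],[-0.333,0,0]],[1,[0,-0.0069,-0.0009],[-0.333,0,0]],[1,[0,-0.0069,-0.0005],[-0.333,0,0]],[1,[0,-0.0069,-0.0001],[-0.333,0,0]],[1,[0,0,0],[0,0,0]],[1,[0,0,0],[0,0,0]],[1,[0,0,0],[0,0,0]]])

```text
time_s: 5.38
eef_pos: [636.3, -30.2, 151.7]
ee_rot: [-0.001, 0.996, -0.088, 0.0]
force: [-0.2, 0.2, 2.9]
grip_width: 0.09
grip_force: 25.5
```

```bash
python3 st.py; python3 - <<'E'
from h import *
s=sense();c=capture('wrist');c['state']=s;b=c['pixels']
a=capture('scene')['pixels'][200:350,250:420]
save('g2.png',np.hstack([cv2.resize(a,(400,353))[:353],cv2.resize(b,(400,353))]))
for n in('scene','top'):
    c=capture(n);W=world(c);hsv=cv2.cvtColor(c['pixels'],cv2.COLOR_RGB2HSV).astype(int)
    g=(hsv[...,0]>60)&(hsv[...,0]<100)&(hsv[...,1]>80)&(np.hypot(W[...,0]-613,W[...,1]+25)<90)
    p=W[g&(W[...,2]>70)];print(n,np.percentile(p,[1,99],axis=0).round())
    q=p[p[:,2]>80];A=np.c_[q[:,:2]-[613,-25],np.ones(len(q))];print(len(q),np.linalg.lstsq(A,q[:,2],rcond=None)[0])
E
```

```text
t 5.3833 tcp [636.3 -30.2 151.7] grasp [636.3 -30.2 170.4] w 7.6499999999999995 f [-0.2  0.2  2.9]
[[ 0.985 -0.175  0.   ]
 [-0.175 -0.985  0.001]
 [-0.    -0.001 -1.   ]]
[-0.23  0.62  1.24  0.    1.28  1.52]
scene [[571. -45.  71.]
 [692.  49. 135.]]
231 [-1.76756638e-01  4.20109418e-02  1.11260583e+02]
top [[574. -58.  71.]
 [683.  39. 267.]]
537 [  0.13149049  -0.19808601 111.62223484]
```

View pics/g2.png

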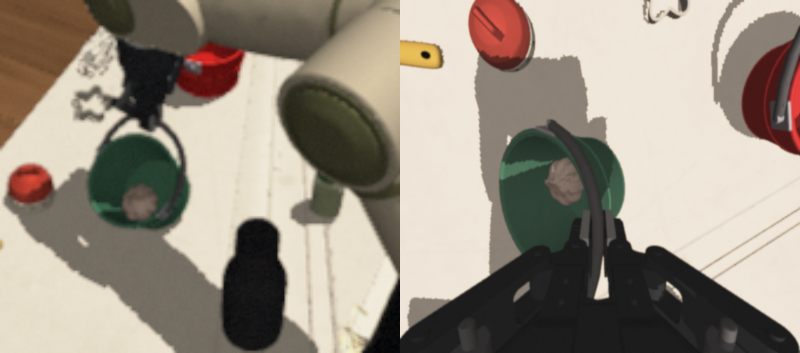

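The left crop shows the pail tilted towards the camera, so the bail has probably turned less than the arc asked for. I'll measure the tilt before moving on.

```bash
cat > pail.py <<'E'
from h import *
def fit(name='wrist',z0=60,z1=330):
    s=sense();c=capture(name);c['state']=s;W=world(c)
    hsv=cv2.cvtColor(c['pixels'],cv2.COLOR_RGB2HSV).astype(int)
    g=((hsv[...,0]>60)&(hsv[...,0]<100)&(hsv[...,1]>80)&(c['z_map']>0)).astype(np.uint8)
    n,l,st,_=cv2.connectedComponentsWithStats(g)
    k=1+np.argmax(st[1:,4]);return W,(l==k),c
if __name__=='__main__':
    for n in('wrist','scene','top'):
        W,m,c=fit(n)
        cs,_=cv2.findContours(m.astype(np.uint8),cv2.RETR_EXTERNAL,cv2.CHAIN_APPROX_NONE)
        h=max(cs,key=len)[:,0]; P=W[h[:,1],h[:,0]]
        A=W[m]; lo,hi=np.percentile(A,[1,99],axis=0)
        print(n,m.sum(),lo.round(),hi.round())
        print(np.c_[h,P].round()[::max(1,len(h)//16)].astype(int).tolist())
E
python3 pail.py
```

```text
wrist 597 [658.  37.  38.] [674.  71.  77.]
[[204, 218, 669, 45, 56], [189, 221, 670, 53, 64], [178, 224, 670, 58, 70], [167, 221, 674, 62, 76], [161, 232, 667, 70, 74], [164, 243, 659, 70, 74], [174, 236, 662, 64, 70], [172, 232, 666, 63, 72], [185, 229, 665, 57, 64], [190, 229, 664, 55, 61], [193, 233, 660, 55, 58], [208, 227, 660, 46, 49], [218, 225, 659, 40, 43], [224, 225, 658, 38, 38], [216, 224, 661, 41, 45], [215, 218, 666, 40, 48], [205, 219, 668, 44, 56]]
scene 973 [576. -52.  19.] [695.  80. 129.]
[[303, 258, 670, -18, 122], [293, 265, 694, 6, 100], [288, 276, 693, 42, 84], [290, 288, 668, 74, 74], [302, 295, 620, 82, 76], [314, 296, 605, 35, 23], [326, 290, 580, 0, 28], [329, 278, 584, -31, 54], [325, 287, 577, 12, 59], [315, 292, 583, 66, 94], [304, 294, 628, 58, 48], [301, 282, 673, 1, 18], [313, 278, 639, -22, 32], [319, 286, 580, 44, 101], [324, 275, 579, 12, 119], [319, 263, 612, -17, 128], [307, 258, 658, -23, 123]]
top 842 [574. -60.  37.] [678.  26. 137.]
[[298, 226, 685, 7, 59], [293, 230, 674, 19, 45], [290, 235, 599, -15, 135], [285, 239, 588, -5, 123], [280, 239, 581, 7, 125], [274, 243, 574, 23, 104], [275, 248, 578, 24, 73], [280, 254, 577, 9, 55], [285, 259, 574, -8, 44], [291, 261, 576, -26, 44], [297, 260, 583, -42, 50], [303, 257, 597, -54, 55], [309, 252, 618, -62, 57], [312, 246, 641, -61, 56], [310, 240, 646, -52, 73], [308, 234, 653, -42, 88], [306, 228, 654, -36, 112], [301, 229, 636, -30, 125]]
```

The rim runs from z about 130 at y=-25 down to about 75 at y=+75, so the pail is tilted about 28°. The grip held the bail rigidly and carried the whole pail, and the hinge did not turn. I'll back out along the same path to set the pail down, then turn the tool rigidly with the bail about its pivot.

```bash
python3 - <<'E'
import numpy as np
def T(i):
    th=np.radians(15+5*i);a=np.radians(30-2*i)
    d=np.array([np.sin(a),-np.cos(a)]);y=np.array([-np.cos(a),-np.sin(a)])
    return 86.8*np.array([-np.cos(th),np.sin(th)]),y,d
def rot(v,b): c,s=np.cos(b),np.sin(b); return np.array([c*v[0]+s*v[1],-s*v[0]+c*v[1]])
for i in range(15,-1,-1):
    g,y,d=T(i); b=np.radians(2*i); pv=g+rot(-T(0)[0],b)
    low=min((pv+rot(np.array([e,-84.]),b))[1]+84 for e in(-50,50))
    r=''
    if i: q=T(i-1)[0]+18.7*T(i-1)[2]-g-18.7*d; r=((q@y).round(1),(q@d).round(1))
    print(i,'low',low.round(1),r)
print('rigid arc, const row 5deg')
def U(k):
    th=np.radians(15+5*k);a=np.radians(30-5*k)
    d=np.array([np.sin(a),-np.cos(a)]);y=np.array([-np.cos(a),-np.sin(a)])
    return 86.8*np.array([-np.cos(th),np.sin(th)])+18.7*d,y,d
for k in (0,7): q=U(k+1)[0]-U(k)[0];print((q@U(k)[1]).round(2),(q@U(k)[2]).round(2))
E
```

```text
15 low 11.7 (np.float64(6.9), np.float64(0.3))
14 low 13.6 (np.float64(6.9), np.float64(0.7))
13 low 15.1 (np.float64(6.8), np.float64(1.1))
12 low 16.1 (np.float64(6.8), np.float64(1.5))
11 low 16.7 (np.float64(6.7), np.float64(1.9))
10 low 16.8 (np.float64(6.6), np.float64(2.3))
9 low 16.6 (np.float64(6.4), np.float64(2.6))
8 low 15.9 (np.float64(6.3), np.float64(3.0))
7 low 14.8 (np.float64(6.1), np.float64(3.4))
6 low 13.4 (np.float64(5.9), np.float64(3.7))
5 low 11.7 (np.float64(5.7), np.float64(4.1))
4 low 9.7 (np.float64(5.5), np.float64(4.4))
3 low 7.5 (np.float64(5.3), np.float64(4.7))
2 low 5.1 (np.float64(5.0), np.float64(5.0))
1 low 2.6 (np.float64(4.7), np.float64(5.3))
0 low 0.0 
rigid arc, const row 5deg
-3.95 -5.19
-3.95 -5.19
```

Call:
servo_tool(commands=[[1,[0,0.0069,0.0003],[0.333,0,0]],[1,[0,0.0069,0.0007],[0.333,0,0]],[1,[0,0.0068,0.0011],[0.333,0,0]],[1,[0,0.0068,0.0015],[0.333,0,0]],[1,[0,0.0067,0.0019],[0.333,0,0]],[1,[0,0.0066,0.0023],[0.333,0,0]],[1,[0,0.0064,0.0026],[0.333,0,0]],[1,[0,0.0063,0.003],[0.333,0,0]],[1,[0,0.0061,0.0034],[0.333,0,0]]])

```text
time_s: 6.48
eef_pos: [626.4, -85.1, 127.0]
ee_rot: [-0.157, 0.984, -0.087, 0.014]
force: [-0.6, -3.3, 2.1]
grip_width: 0.088
grip_force: 25.2
```

Call:
servo_tool(commands=[[1,[0,0.0059,0.0037],[0.333,0,0]],[1,[0,0.0057,0.0041],[0.333,0,0]],[1,[0,0.0055,0.0044],[0.333,0,0]],[1,[0,0.0053,0.0047],[0.333,0,0]],[1,[0,0.005,0.005],[0.333,0,0]],[1,[0,0.0047,0.0053],[0.333,0,0]],[1,[0,0,0],[0,0,0]],[1,[0,0,0],[0,0,0]]])

```text
time_s: 7.15
eef_pos: [623.1, -103.5, 89.9]
ee_rot: [-0.258, 0.962, -0.085, 0.023]
force: [-1.7, -0.6, 4.7]
grip_width: 0.087
grip_force: 28.1
```

```bash
python3 st.py 622 -112 106.4; python3 pail.py | cut -c1-900; python3 - <<'E'
from h import *
a=capture('scene')['pixels'][200:350,250:420];b=capture('wrist')['pixels']
save('g3.png',np.hstack([cv2.resize(a,(400,353))[:353],cv2.resize(b,(400,353))]))
E
```

```text
t 7.15 tcp [ 623.1 -103.5   89.9] grasp [ 621.4 -112.7  106.1] w 7.395 f [-1.7 -0.6  4.7]
[[ 0.984 -0.153  0.088]
 [-0.176 -0.852  0.493]
 [-0.001 -0.501 -0.866]]
[-0.55  0.74  1.3   0.5   1.34  1.02]
grasp->target, tool axes [ 0.4 -0.9  0.1]
wrist 1108 [590. -47.  90.] [692.  33.  99.]
[[178, 173, 693, -32, 93], [150, 187, 688, -8, 95], [134, 213, 675, 12, 96], [127, 243, 657, 27, 97], [129, 275, 635, 32, 98], [139, 307, 613, 30, 99], [151, 333, 596, 22, 100], [159, 337, 593, 17, 98], [142, 310, 611, 29, 98], [137, 289, 625, 32, 96], [131, 263, 643, 31, 95], [132, 237, 660, 23, 95], [136, 215, 673, 13, 94], [150, 196, 683, -2, 93], [174, 184, 688, -22, 89], [199, 184, 686, -28, 77], [183, 173, 692, -37, 94]]
scene 1176 [573. -82.   3.] [688.  39.  97.]
[[311, 254, 669, -68, 90], [303, 258, 687, -45, 85], [297, 265, 687, -7, 90], [297, 273, 667, 28, 98], [300, 281, 657, 30, 65], [303, 289, 651, 27, 23], [310, 295, 625, 28, 7], [318, 296, 599, 20, 7], [326, 292, 581, -3, 13], [330, 285, 575, -20, 34], [324, 284, 582, 9, 69], [327, 277, 577, -3, 94], [333, 272, 568, -28, 96], [333, 264, 584, -59, 94], [327, 257, 617, -81, 89], [319, 254, 646, -80, 89]]
top 694 [ 430. -961.    4.] [ 488. -791.   17.]
[[555, 415, 485, -792, 11], [551, 431, 445, -793, 6], [555, 433, 444, -802, 8], [563, 422, 477, -813, 9], [579, 429, 476, -849, 14], [584, 445, 443, -866, 15], [600, 448, 454, -901, 12], [595, 437, 476, -888, 8], [609, 443, 473, -916, 17], [618, 454, 459, -940, 12], [621, 459, 451, -948, 12], [625, 467, 437, -959, 12], [628, 451, 477, -961, 9], [615, 442, 483, -930, 13], [599, 435, 484, -895, 10], [583, 427, 484, -856, 15], [567, 419, 491, -822, 5]]
```

View pics/g3.png

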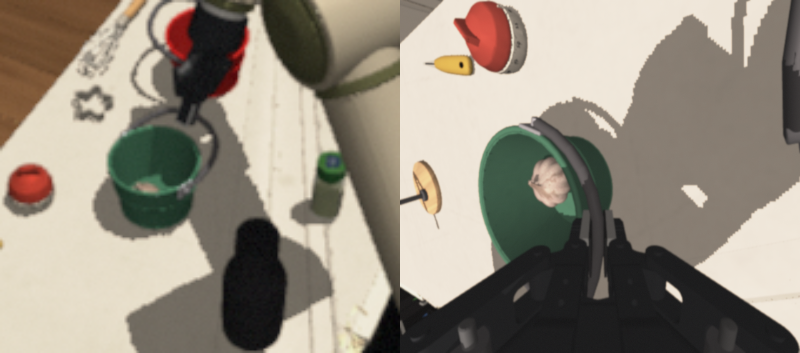

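The pail is standing again with the garlic inside. I'll let go, back off, and measure again.

Call:
servo_tool(commands=[[0.5,[0,0,0],[0,0,0]],[0.2,[0,0,0],[0,0,0]],[0.2,[0,0,0],[0,0,0]],[0.2,[0,0,-0.03],[0,0,0]],[0.2,[0,0,-0.03],[0,0,0]],[0.2,[0,0,-0.03],[-1,0,0]],[0.2,[0,-0.02,-0.02],[-1,0,0]],[0.2,[0,-0.02,0],[-1,0,0]],[0.2,[0,0,0],[0,0,0]]])

```text
time_s: 8.15
eef_pos: [622.2, -114.0, 204.5]
ee_rot: [-0.101, 0.991, -0.084, 0.012]
force: [-0.5, 0.5, 0.4]
grip_width: 0.399
grip_force: 0.0
```

```bash
python3 look.py w2.png
```

```text
grip_depth 18.700000000000003 ['PlanningError', 'capture', 'finish_job', 'grip_depth', 'sense']
[ 622.2 -114.   204.5] [-0.1013  0.9912 -0.0844  0.0121] [-0.448  0.579  1.184  0.2    1.432  1.26 ] 0.3985900955651708
rim 700 [624.6 -25. ] 60.6 92.0
bail 2513 [ 547.6 -115.3   86.6] [693.1   2.4 114.6]
-170 18 [550.9 -50.5 102.6] 81.2
-160 146 [553.3 -58.7 104. ] 85.7
-150 154 [557.1 -72.8 107.6] 88.8
-140 163 [564.5 -85.5 110.1] 90.4
-130 176 [575.4 -95.6 111.7] 90.8
-120 197 [ 588.6 -102.8  112. ] 89.9
-110 206 [ 602.5 -108.   112.1] 89.9
-100 230 [ 617.1 -111.5  111.7] 90.5
-90 238 [ 632.2 -111.2  110.1] 90.4
-80 238 [ 646.4 -106.6  107.7] 88.9
-70 223 [658.8 -98.6 104.6] 86.0
-60 199 [668.6 -88.6 101.3] 82.3
-50 157 [676.3 -77.7  97.7] 78.2
-40 90 [683.3 -67.   94.2] 75.4
-30 49 [689.  -55.5  90.2] 72.4
-20 17 [692.1 -47.6  89.5] 72.0
150 7 [558.8   0.8  89.5] 71.9
160 5 [557.3  -3.9  90.1] 71.9
```

Call:
servo_tool(commands=[[0.2,[0,0,0],[-0.97,0,0]],[0.2,[0,0,0],[-0.97,0,0]],[0.2,[0,0,0],[0,0,0.86]],[0.2,[0,0,0],[0,0,0.86]],[0.2,[0,0,0],[0.952,0,0]],[0.2,[0,0,0],[0.952,0,0]],[0.2,[0,0,0],[0.952,0,0]],[0.2,[0,0,0],[0.952,0,0]],[0.2,[0,0,0],[0.952,0,0]],[0.2,[0,0,0],[0.952,0,0]]])

```text
time_s: 9.03
eef_pos: [620.3, -119.4, 200.0]
ee_rot: [-0.296, 0.939, -0.17, 0.053]
force: [-0.3, -0.2, -0.4]
grip_width: 0.4
grip_force: 0.0
```

Call:
servo_tool(commands=[[0.2,[0,0,0],[0.952,0,0]],[0.2,[0,0,0],[0,0,0]]])

```text
time_s: 9.2
eef_pos: [619.2, -120.8, 197.4]
ee_rot: [-0.342, 0.922, -0.169, 0.059]
force: [0.4, -1.1, -1.3]
grip_width: 0.401
grip_force: 0.0
```

```bash
python3 st.py 594.7 -106.8 107.3
```

```text
t 9.2 tcp [ 619.2 -120.8  197.4] grasp [ 615.  -132.3  211.6] w 34.085 f [ 0.4 -1.1 -1.3]
[[ 0.936 -0.272  0.225]
 [-0.353 -0.708  0.611]
 [-0.007 -0.651 -0.759]]
[-0.64  0.62  1.29  0.68  1.5   1.14]
grasp->target, tool axes [-27.3  55.4  90.1]
```

Call:
servo_tool(commands=[[0.2,[-0.009,0.0185,0.01],[0,0,0]],[0.2,[-0.009,0.0185,0.01],[0,0,0]],[0.2,[-0.009,0.0185,0.01],[0,0,0]],[0.2,[0,0,0],[0,0,0]],[0.2,[0,0,0.02],[0,0,0]],[0.2,[0,0,0.02],[0,0,0]],[0.2,[0,0,0.02],[0,0,0]],[0.2,[0,0,0],[0,0,0]],[0.2,[0,0,0],[0,0,0]]])

```text
time_s: 9.95
eef_pos: [601.1, -93.6, 96.6]
ee_rot: [-0.339, 0.924, -0.166, 0.06]
force: [-0.4, -1.0, 0.1]
grip_width: 0.399
grip_force: 0.0
```

```bash
python3 st.py 594.7 -106.8 107.3
```

```text
t 9.95 tcp [601.1 -93.6  96.6] grasp [ 596.9 -105.   110.9] w 33.915 f [-0.4 -1.   0.1]
[[ 0.938 -0.266  0.224]
 [-0.347 -0.715  0.607]
 [-0.001 -0.647 -0.763]]
[-0.62  0.68  1.47  0.71  1.29  0.99]
grasp->target, tool axes [-1.4  4.2  1.1]
```

Call:
servo_tool(commands=[[0.2,[-0.001,0.004,0.001],[0,0,0]],[0.2,[0,0,0],[0,0,0]],[0.5,[0,0,0],[0,0,0]],[0.7,[0,0,0],[0,0,0]],[0.8,[0,0,0],[0,0,0]],[0.9,[0,0,0],[0,0,0]],[1,[0,0,0],[0,0,0]],[1,[0,0,0],[0,0,0]]], squeeze=25)

```text
time_s: 10.62
eef_pos: [599.2, -96.1, 93.4]
ee_rot: [-0.339, 0.924, -0.166, 0.061]
force: [-0.6, -2.0, 6.4]
grip_width: 0.087
grip_force: 24.5
```

Call:
servo_tool(commands=[[1,[0,-0.005,-0.0043],[-0.833,0,0]],[1,[0,-0.005,-0.0043],[-0.833,0,0]],[1,[0,-0.005,-0.0043],[-0.833,0,0]],[1,[0,-0.005,-0.0043],[-0.833,0,0]],[1,[0,-0.005,-0.0043],[-0.833,0,0]],[1,[0,-0.005,-0.0043],[-0.833,0,0]],[1,[0,0,0],[0,0,0]]])

```text
time_s: 11.2
eef_pos: [605.1, -80.7, 131.0]
ee_rot: [-0.087, 0.981, -0.174, 0.017]
force: [-1.4, -1.8, 4.0]
grip_width: 0.089
grip_force: 24.9
```

```bash
python3 st.py; python3 pail.py | grep -v "^\[\[" ;python3 - <<'E'
from h import *
a=capture('scene')['pixels'][200:350,250:420];b=capture('wrist')['pixels']
save('g4.png',np.hstack([cv2.resize(a,(400,353))[:353],cv2.resize(b,(400,353))]))
E
```

```text
t 11.2 tcp [605.1 -80.7 131. ] grasp [603.9 -83.8 149.4] w 7.5649999999999995 f [-1.4 -1.8  4. ]
[[ 0.939 -0.339  0.063]
 [-0.345 -0.924  0.164]
 [ 0.003 -0.176 -0.984]]
[-0.4   0.57  1.39  0.19  1.19  1.45]
wrist 834 [604.  -3.  89.] [682.  36.  94.]
scene 1139 [570. -81.   2.] [684.  40.  94.]
top 692 [ 429. -962.    4.] [ 488. -791.   18.]
```

View pics/g4.png

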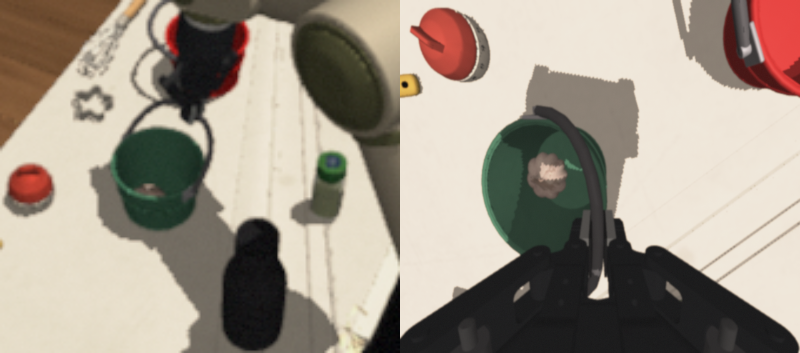

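The rim stays level (z 89–94) while the bail rises, so the hinge is turning. I'll continue the arc.

Call:
servo_tool(commands=[[1,[0,-0.005,-0.0043],[-0.833,0,0]],[1,[0,-0.005,-0.0043],[-0.833,0,0]],[1,[0,-0.005,-0.0043],[-0.833,0,0]],[1,[0,-0.005,-0.0043],[-0.833,0,0]],[1,[0,-0.005,-0.0043],[-0.833,0,0]],[1,[0,-0.005,-0.0043],[-0.833,0,0]],[1,[0,-0.005,-0.0043],[-0.833,0,0]],[1,[0,-0.005,-0.0043],[-0.833,0,0]],[1,[0,-0.005,-0.0043],[-0.833,0,0]],[1,[0,0,0],[0,0,0]]])

```text
time_s: 12.28
eef_pos: [621.3, -34.9, 159.9]
ee_rot: [0.296, 0.939, -0.168, -0.054]
force: [-5.0, 1.7, 16.2]
grip_width: 0.088
grip_force: 25.9
```

Call:
servo_tool(commands=[[1,[0,0,0],[0,0,0]],[0.8,[0,0,0],[0,0,0]],[0.5,[0,0,0],[0,0,0]],[0.2,[0,0,0],[0,0,0]],[0.2,[0,0,0],[0,0,0]]])

```text
time_s: 12.7
eef_pos: [620.9, -36.5, 158.0]
ee_rot: [0.292, 0.94, -0.169, -0.054]
force: [-0.2, 0.3, -0.1]
grip_width: 0.4
grip_force: 0.0
```

```bash
python3 st.py; python3 pail.py | grep -v "^\[\["
```

```text
t 12.7 tcp [620.9 -36.5 158. ] grasp [624.6 -26.6 173.4] w 34.0 f [-0.2  0.3 -0.1]
[[ 0.937 -0.286 -0.201]
 [-0.349 -0.772 -0.531]
 [-0.003  0.568 -0.823]]
[-0.03  0.75  1.11 -0.57  1.51  2.  ]
wrist 4420 [585. -67.   5.] [686.   7.  94.]
scene 906 [573. -79.   1.] [682.  39.  93.]
top 897 [563. -87.   1.] [681.  23.  95.]
```

Call:
servo_tool(commands=[[0.2,[0,0,-0.03],[0,0,0]],[0.2,[0,0,-0.03],[0,0,0]],[0.2,[0,0,-0.02],[0,0,0]],[0.2,[0,0,0],[0.97,0,0]],[0.2,[0,0,0],[0.97,0,0]],[0.2,[0,0,0],[0.97,0,0]],[0.2,[0,0,0],[0.97,0,0]],[0.2,[0,0,0],[0.97,0,0]],[0.2,[0,0,0],[0.97,0,0]],[0.2,[0,0,0],[0,0,0]]])

```text
time_s: 13.68
eef_pos: [636.9, 4.2, 225.4]
ee_rot: [-0.004, 0.984, -0.179, 0.001]
force: [0.3, -1.5, 0.5]
grip_width: 0.4
grip_force: 0.0
```

```bash
cat > bail.py <<'E'
from h import *
import sys
for n in('wrist','scene','top'):
    s=sense();c=capture(n);c['state']=s;W=world(c)
    if n=='wrist': print(s['eef_pos'].round(1)); save(sys.argv[1],c['pixels'])
    hsv=cv2.cvtColor(c['pixels'],cv2.COLOR_RGB2HSV).astype(int)
    k=(c['z_map']>0)&(hsv[...,1]<90)&(np.hypot(W[...,0]-624,W[...,1]+25)<80)&(W[...,2]>100)&(W[...,2]<186)
    if n=='wrist': k[330:]=0
    p=W[k]
    if len(p)<10: print(n,'none');continue
    t=(p[:,:2]-[624.5,-25])@[.937,-.35]; u=(p[:,:2]-[624.5,-25])@[.35,.937]
    for lo in range(-75,75,15):
        m=(t>=lo)&(t<lo+15)
        if m.sum()>3: print(n,lo,m.sum(),np.median(p[m],0).round(1),'u',np.median(u[m]).round(1),'zmax',p[m][:,2].max().round(1))
E
python3 bail.py w3.png; python3 st.py
```

```text
[636.9   4.2 225.4]
wrist -75 50 [564.2  -1.5 108.4] u 0.9 zmax 122.6
wrist -30 24 [606.5 -25.2 177.4] u -6.3 zmax 178.7
wrist -15 263 [617.3 -26.1 178.5] u -3.9 zmax 181.1
wrist 0 339 [630.4 -30.9 178.3] u -3.5 zmax 180.9
wrist 15 372 [644.5 -36.3 176.4] u -3.5 zmax 179.4
wrist 30 383 [658.6 -41.1 170.3] u -3.1 zmax 175.6
wrist 45 376 [672.6 -45.8 157.5] u -2.5 zmax 166.8
wrist 60 252 [685.3 -48.9 133.2] u -1.0 zmax 149.0
scene -75 27 [5.640e+02 3.000e-01 1.247e+02] u 2.2 zmax 145.5
scene -60 21 [575.4  -4.7 154.2] u 2.7 zmax 165.2
scene -45 15 [589.5 -10.5 168.1] u 1.8 zmax 178.3
scene -30 13 [602.9 -16.  174.7] u 1.6 zmax 177.4
scene -15 12 [617.  -22.1 175.8] u 0.5 zmax 183.2
scene 0 10 [632.4 -26.1 174.4] u 1.4 zmax 179.2
scene 15 11 [645.2 -31.4 174.7] u 2.2 zmax 177.2
scene 30 7 [658.6 -35.3 167.3] u 3.1 zmax 177.7
scene 45 9 [673.2 -40.3 151.8] u 2.3 zmax 159.3
scene 60 12 [686.8 -43.8 109.3] u 3.8 zmax 132.6
top -75 34 [560.9  -6.5 122.1] u -5.1 zmax 149.0
top -60 26 [572.8 -11.1 153.7] u -4.9 zmax 164.8
top -45 19 [585.9 -16.5 168.6] u -5.3 zmax 173.1
top -30 18 [601.6 -22.4 174.4] u -5.3 zmax 180.8
top -15 15 [614.4 -27.7 177.2] u -6.2 zmax 180.1
top 0 18 [630.8 -33.  176.5] u -5.5 zmax 181.0
top 15 14 [644.7 -38.5 173.9] u -4.9 zmax 178.6
top 30 13 [655.7 -43.7 168.3] u -6.3 zmax 175.6
top 45 14 [672.8 -49.4 155.7] u -5.9 zmax 164.3
top 60 21 [682.9 -51.9 118. ] u -4.5 zmax 143.2
t 13.8333 tcp [637.1   6.6 224.6] grasp [637.1   6.5 243.3] w 34.085 f [-0.3  0.4  0.2]
[[ 0.937 -0.348 -0.   ]
 [-0.348 -0.937  0.003]
 [-0.002 -0.003 -1.   ]]
[-0.17  0.57  1.13  0.    1.44  1.75]
```

View pics/w3.png

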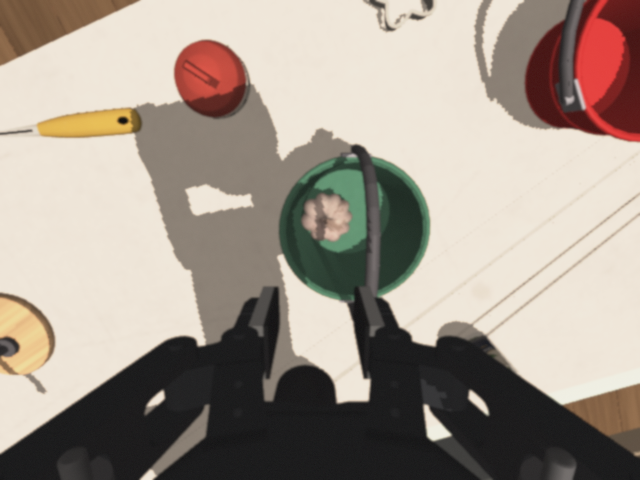

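The bail is upright: its bar runs through (370,220) across the rim at z≈177, about 2° off square, and the pail is level with the garlic inside. I'll grip it with the tool vertical, 24 mm off the middle.

Call:
servo_tool(commands=[[0,[0.0116,0.0185,0],[0,0,0]],[0,[0.0116,0.0185,0],[0,0,0]],[0,[0,0,0],[0,0,0]],[0,[0,0,0.018],[0,0,0]],[0,[0,0,0.018],[0,0,0]],[0,[0,0,0.018],[0,0,0]],[0,[0,0,0.018],[0,0,0]],[0,[0,0,0],[0,0,0]]], squeeze=60)

```text
time_s: 14.5
eef_pos: [644.6, -34.2, 148.5]
ee_rot: [-0.002, 0.984, -0.176, -0.004]
force: [-0.1, -0.1, -0.5]
grip_width: 0.498
grip_force: 0.0
```

```bash
python3 st.py 646 -36.2 170.8
```

```text
t 14.5 tcp [644.6 -34.2 148.5] grasp [644.7 -34.3 167.2] w 42.33 f [-0.1 -0.1 -0.5]
[[ 0.938 -0.347 -0.007]
 [-0.347 -0.938  0.006]
 [-0.008 -0.003 -1.   ]]
[-0.24  0.65  1.2   0.    1.3   1.69]
grasp->target, tool axes [ 1.8  1.3 -3.6]
```

Call:
servo_tool(commands=[[0,[0.001,0.001,-0.003],[0,0,0]],[0.4,[0,0,0],[0,0,0]],[0.7,[0,0,0],[0,0,0]],[0.8,[0,0,0],[0,0,0]],[0.9,[0,0,0],[0,0,0]],[1,[0,0,0],[0,0,0]],[1,[0,0,0],[0,0,0]],[1,[0,0,-0.01],[0,0,0]],[1,[0,0,-0.015],[0,0,0]],[1,[0,0,-0.015],[0,0,0]]], squeeze=70)

```text
time_s: 15.33
eef_pos: [646.1, -37.4, 195.8]
ee_rot: [-0.003, 0.984, -0.177, -0.001]
force: [1.1, -0.1, -2.1]
grip_width: 0.073
grip_force: 68.4
```

```bash
python3 st.py; python3 pail.py | cut -c1-700;python3 bail.py w4.png
```

```text
t 15.3333 tcp [646.1 -37.4 195.8] grasp [646.2 -37.5 214.5] w 6.204999999999999 f [ 1.1 -0.1 -2.1]
[[ 0.937 -0.349 -0.001]
 [-0.349 -0.937  0.005]
 [-0.003 -0.005 -1.   ]]
[-0.24  0.61  1.14  0.    1.39  1.69]
wrist 1760 [590. -69.  44.] [656. -31.  47.]
[[323, 206, 675, -54, 130], [324, 218, 650, -47, 47], [325, 230, 639, -44, 46], [325, 242, 628, -41, 46], [326, 254, 617, -38, 45], [326, 266, 606, -34, 46], [327, 276, 596, -31, 45], [333, 282, 589, -34, 46], [339, 276, 593, -42, 46], [344, 271, 596, -48, 47], [348, 263, 602, -54, 45], [351, 252, 611, -60, 45], [354, 241, 620, -66, 47], [354, 233, 627, -68, 46], [352, 222, 637, -70, 45], [345, 215, 645, -66, 45], [334, 210, 653, -58, 47], [324, 208, 658, -50, 46]]
scene 1026 [573. -79.  43.] [683.  38. 134.]
[[312, 246, 663, -67, 134], [305, 249, 678, -46, 132], [299, 255, 686, -21, 125], [297, 262, 673, 14, 133], [300, 269, 653, 31, 129], [302, 276, 647, 32, 99], [305, 283, 641, 27, 60], [311, 288, 621, 24, 42], [318, 288, 598, 19, 51], [325, 286, 584, -1, 46], [331, 280, 576, -28, 51], [329, 278, 574, -12, 80], [326, 274, 575, 7, 
[... 1358 characters left out ...]
 u -55.2 zmax 133.5
scene 15 14 [645.3 -30.8 128.6] u 3.6 zmax 132.9
scene 30 15 [674.6   3.  128.6] u 45.4 zmax 132.6
scene 45 43 [679.6 -43.4 130.6] u 2.2 zmax 182.5
scene 60 29 [686.2 -44.4 134.7] u 3.3 zmax 169.6
top -75 71 [560.1  -6.5 136.8] u -5.3 zmax 184.0
top -60 45 [567.4 -11.8 126.6] u -8.0 zmax 185.2
top -45 26 [599.8  25.9 123.6] u 42.0 zmax 133.0
top -30 25 [621.   30.8 118.1] u 52.5 zmax 134.0
top -15 15 [634.7  30.5 124.8] u 55.7 zmax 131.9
top 0 14 [649.   26.6 126. ] u 58.3 zmax 130.0
top 15 20 [663.   13.5 125.9] u 50.2 zmax 134.3
top 30 31 [671.7  -3.9 117.5] u 38.0 zmax 132.1
top 45 81 [675.4 -50.8 122.8] u -6.8 zmax 182.3
top 60 38 [681.8 -53.4 137.9] u -6.2 zmax 177.6
```

The pail lifted level: its inner floor is at z 44–47 everywhere. Next I'll raise it and turn it for the hook.

Call:
servo_tool(commands=[[1,[0,0,-0.006],[0,0,-0.5]],[1,[0,0,-0.007],[0,0,-0.9]],[1,[0,0,-0.007],[0,0,-0.9]],[1,[0,0,-0.007],[0,0,-0.9]],[1,[0,0,-0.007],[0,0,-0.9]],[1,[0,0,-0.007],[0,0,-0.9]],[1,[0,0,-0.007],[0,0,-0.9]],[1,[0,0,-0.007],[0,0,-0.9]],[1,[0,0,-0.005],[0,0,-0.9]],[1,[0,0,-0.003],[0,0,-0.9]]])

```text
time_s: 16.47
eef_pos: [646.5, -37.7, 258.1]
ee_rot: [-0.003, 0.963, 0.271, 0.001]
force: [-0.0, -0.6, -3.7]
grip_width: 0.068
grip_force: 68.4
```

Call:
servo_tool(commands=[[1,[0,0,0],[0,0,-0.9]],[1,[0,0,0],[0,0,-0.9]],[1,[0,0,0],[0,0,-0.9]],[1,[0,0,0],[0,0,-0.9]],[1,[0,0,0],[0,0,-0.9]],[1,[0,0,0],[0,0,-0.9]],[1,[0,0,0],[0,0,-0.9]],[1,[0,0,0],[0,0,-0.9]],[1,[0,0,0],[0,0,-0.9]],[1,[0,0,0],[0,0,-0.9]]])

```text
time_s: 17.3
eef_pos: [646.3, -37.6, 257.3]
ee_rot: [-0.003, 0.735, 0.679, 0.001]
force: [-0.2, 0.6, -2.3]
grip_width: 0.071
grip_force: 68.4
```

Call:
servo_tool(commands=[[1,[0,0,0],[0,0,-0.9]],[1,[0,0,0],[0,0,-0.9]],[1,[0,0,0],[0,0,-0.9]],[1,[0,0,0],[0,0,-0.4]],[1,[0,0,0],[0,0,0]]])

```text
time_s: 17.72
eef_pos: [646.3, -37.6, 257.4]
ee_rot: [-0.002, 0.616, 0.787, 0.002]
force: [0.3, 0.4, -3.1]
grip_width: 0.066
grip_force: 68.4
```

```bash
python3 st.py; python3 - <<'E'
from h import *
# re-measure hook from the fixed views, unobstructed
for n in('scene','top'):
    c=capture(n);W=world(c);C=-cv2.Rodrigues(np.array(c['rvec']))[0].T@np.array(c['tvec']).ravel();print(n,'cam',C.round())
    p=W[(c['z_map']>0)&(W[...,2]>222)&(W[...,2]<265)&(abs(W[...,0]-545)<75)&(abs(W[...,1]-395)<40)]
    for x in range(472,620,8):
        m=abs(p[:,0]-x)<4
        if m.any(): print(x,m.sum(),np.median(p[m][:,1:],0).round(1),p[m][:,2].max().round(1))
E
```

```text
t 17.7167 tcp [646.3 -37.6 257.4] grasp [646.3 -37.7 276.1] w 5.61 f [ 0.3  0.4 -3.1]
[[-0.24   0.971 -0.001]
 [ 0.971  0.24   0.006]
 [ 0.006  0.    -1.   ]]
[-0.24  0.58  1.03  0.01  1.53 -0.48]
scene cam [ 159.  788. 1216.]
480 9 [384.9 254.7] 259.7
488 23 [386.6 254.2] 261.7
496 15 [387.9 235.7] 252.3
504 17 [389.2 234.3] 239.5
512 16 [390.8 238.4] 242.4
520 19 [392.8 245.8] 248.6
528 15 [393.6 246.7] 249.7
536 14 [395.2 247.4] 251.7
544 17 [397.4 247.6] 251.1
552 15 [399.6 248.1] 250.5
560 14 [400.5 247.7] 252.5
568 14 [402.2 247.7] 248.9
576 15 [405.5 247. ] 251.3
584 13 [407.5 246.5] 251.1
592 16 [408.8 247.2] 249.6
600 12 [410.9 247. ] 250.6
608 16 [413.8 237.9] 243.3
616 7 [416.8 226.1] 236.7
top cam [-119. -457. 1313.]
552 4 [394.3 248.7] 252.1
560 11 [393.7 247.7] 250.4
568 8 [395.1 247.8] 251.1
576 8 [397.6 247.6] 250.9
584 9 [399.2 247.7] 252.3
592 10 [400.9 245.3] 248.7
600 7 [401.7 245.4] 250.2
608 11 [403.8 233. ] 242.6
616 4 [404.8 232.1] 236.4
```

Call:
servo_tool(commands=[[1,[0.008,0.002,0],[0,0,0]],[1,[0.015,0.003,0],[0,0,0]],[1,[0.022,0.004,0],[0,0,0]],[1,[0.028,0.006,0],[0,0,0]],[1,[0.028,0.006,0],[0,0,0]],[1,[0.028,0.006,0],[0,0,0]],[1,[0.028,0.006,0],[0,0,0]],[1,[0.028,0.006,0],[0,0,0]],[1,[0.028,0.006,0],[0,0,0]],[1,[0.022,0.004,0],[0,0,0]]])

```text
time_s: 18.65
eef_pos: [637.1, 206.0, 259.8]
ee_rot: [-0.002, 0.616, 0.787, 0.002]
force: [0.7, -0.7, -2.5]
grip_width: 0.069
grip_force: 68.4
```

Call:
servo_tool(commands=[[1,[0.016,0.002,0],[0,0,0]],[1,[0.01,-0.008,0],[0,0,0]],[1,[0.01,-0.018,0],[0,0,0]],[1,[0.01,-0.024,0],[0,0,0]],[1,[0.012,-0.026,0],[0,0,0]],[1,[0.012,-0.026,0],[0,0,0]],[1,[0.012,-0.026,0],[0,0,0]],[1,[0.012,-0.026,0],[0,0,0]],[1,[0.01,-0.02,0],[0,0,0]],[1,[0.005,-0.012,0],[0,0,0]]])

```text
time_s: 19.48
eef_pos: [430.8, 265.1, 260.4]
ee_rot: [-0.001, 0.617, 0.787, 0.002]
force: [0.4, 0.4, -1.6]
grip_width: 0.067
grip_force: 68.5
```

```bash
python3 st.py
```

```text
t 19.4833 tcp [430.8 265.1 260.4] grasp [430.7 265.  279.1] w 5.695 f [ 0.4  0.4 -1.6]
[[-0.239  0.971  0.001]
 [ 0.971  0.239  0.006]
 [ 0.005  0.002 -1.   ]]
[0.32 0.25 1.51 0.01 1.38 0.07]
```

Call:
servo_tool(commands=[[1,[0.008,0.001,0],[0,0,0]],[1,[0.017,0.004,0],[0,0,0]],[1,[0.022,0.005,0],[0,0,0]],[1,[0.024,0.005,0],[0,0,0]],[1,[0.022,0.005,0],[0,0,0]],[1,[0.017,0.004,0],[0,0,0]],[1,[0.01,0.001,0],[0,0,0]],[1,[0,0,0],[0,0,0]],[1,[0,0,0],[0,0,0]],[1,[0,0,0],[0,0,0]]])

```text
time_s: 20.32
eef_pos: [429.3, 385.9, 260.6]
ee_rot: [-0.001, 0.617, 0.787, 0.002]
force: [-0.0, -0.6, -2.7]
grip_width: 0.067
grip_force: 68.5
```

```bash
cat > hook.py <<'E'
from h import *
import sys
s=sense();q=s['ee_rot'];M=R.from_quat([q[1],q[2],q[3],q[0]]).as_matrix();G=s['eef_pos']-18.7*M[:,2]
c=capture('wrist');c['state']=s;W=world(c)
a=capture('scene')['pixels'];save(sys.argv[1],np.hstack([cv2.resize(a[250:460,170:410],(400,350)),cv2.resize(c['pixels'],(400,350))]))
print('grasp',G.round(1))
L=(W-G)@M   # tool axes from the grasp point
ok=(c['z_map']>0)&(W[...,2]>222)&(W[...,2]<268)&(abs(W[...,0]-545)<75)&(abs(W[...,1]-395)<40)
p=W[ok];print('wire px',len(p))
for x in range(472,620,8):
    m=abs(p[:,0]-x)<4
    if m.any(): print(x,m.sum(),np.median(p[m][:,1:],0).round(1),p[m][:,2].max().round(1),'tool',np.median(L[ok][m],0).round(1))
b=(c['z_map']>0)&(abs(L[...,1])<12)&(L[...,0]<-8)&(L[...,0]>-75)&(L[...,2]>-15)&(L[...,2]<40)
for x in range(-72,0,8):
    m=b&(abs(L[...,0]-x)<4)
    if m.sum()>2: print('bail',x,m.sum(),np.median(L[m],0).round(1),'toplevel',L[m][:,2].min().round(1))
for n in ('scene','top'):
    c=capture(n);W=world(c);L=(W-G)@M
    b=(c['z_map']>0)&(abs(L[...,1])<12)&(abs(L[...,0])<105)&(L[...,2]>-15)&(L[...,2]<60)
    for x in range(-102,60,8):
        m=b&(abs(L[...,0]-x)<4)
        if m.sum()>2: print(n,x,m.sum(),np.median(L[m],0).round(1))
E
python3 hook.py k1.png
```

```text
grasp [429.2 385.9 279.3]
wire px 4980
480 360 [382.6 256.7] 261.3 tool [-15.7  49.7  22.6]
488 358 [384.9 254.5] 260.9 tool [-15.   55.4  24.9]
496 212 [385.9 236.8] 243.2 tool [-15.9  65.1  42.5]
504 278 [386.8 236.4] 239.9 tool [-17.   73.1  42.9]
512 416 [388.5 241.5] 248.5 tool [-17.3  80.9  37.8]
520 358 [390.3 247.7] 251.2 tool [-17.2  88.8  31.7]
528 342 [392.2 249.6] 252.6 tool [-17.4  97.4  29.8]
536 298 [394.5 250.6] 252.9 tool [-17.1 105.6  28.8]
544 296 [396.2 250.4] 252.7 tool [-17.3 113.7  29. ]
552 300 [398.2 250.1] 252.9 tool [-17.4 122.1  29.3]
560 288 [400.1 249.9] 252.2 tool [-17.3 130.2  29.5]
568 293 [401.7 249.7] 251.9 tool [-17.8 138.4  29.8]
576 283 [403.5 249.4] 251.8 tool [-17.9 146.4  30.1]
584 299 [405.3 249.2] 251.8 tool [-18.  154.8  30.3]
592 273 [407.2 248.9] 251.2 tool [-18.  162.8  30.6]
600 95 [411.  240.6] 249.7 tool [-16.1 170.2  39. ]
608 219 [411.8 227.9] 237.6 tool [-17.4 179.   51.7]
616 12 [414.5 224.4] 229.0 tool [-16.1 185.1  55.2]
bail -40 202 [-39.2  -0.9  -2.2] toplevel -4.4
bail -32 270 [-32.   -0.9  -2.8] toplevel -4.9
bail -24 263 [-24.   -0.9  -3.3] toplevel -5.1
bail -16 246 [-16.2  -0.9  -2.7] toplevel -13.2
bail -8 150 [-9.8 -0.5 -2.3] toplevel -13.8
scene -6 5 [-3.1  4.5 -1.9]
scene 2 8 [ 2.8  3.4 -0.5]
scene 10 62 [11.  -1.6  1.2]
scene 18 17 [17.5  0.4 10. ]
scene 26 23 [25.6  0.1 18.6]
scene 34 19 [34.4  0.1 28.3]
scene 42 24 [41.1 -0.5 45.7]
top -94 21 [-93.   -3.8  49.7]
top -86 22 [-86.1  -4.2  32.9]
top -78 15 [-78.3  -2.9  19.9]
top -70 15 [-69.7  -1.2  11.1]
top -62 13 [-61.6  -3.6   6. ]
top -54 10 [-55.   -1.6   1.4]
top -46 10 [-46.9  -2.5   1.2]
top -38 12 [-38.6  -1.1   0.1]
top -30 10 [-27.9  -2.3  -1.3]
top -22 8 [-21.9  -1.1  -1.5]
top -14 46 [-12.5  -1.8  -1.3]
top -6 17 [-8.5 -8.3  0.9]
top 26 13 [27.7 -3.2 27.7]
top 34 15 [34.  -4.1 50.4]
top 42 4 [39.4 -2.3 54.8]
```

View pics/k1.png

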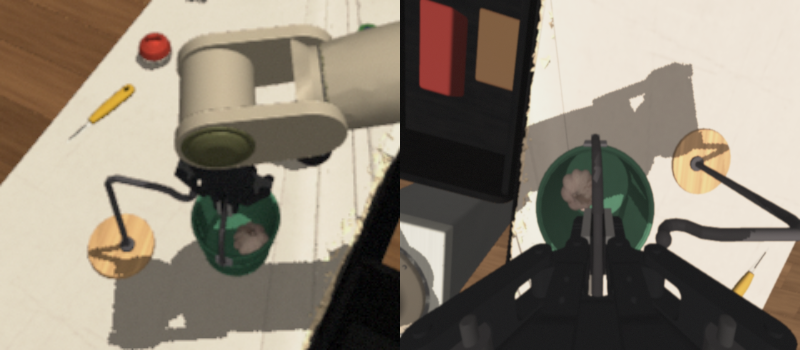

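The bail is held level in the right crop, bar at (597,210), with the garlic in the pail. The hook wire lies to the right of it with its tip at about (662,238). In tool axes the seat is about 70 mm along y and 37 mm down, with a 9.5 mm shift along x to centre the bail.

Call:
servo_tool(commands=[[1,[0.002,0.006,0],[0,0,0]],[1,[0.002,0.012,0],[0,0,0]],[1,[0.002,0.014,0],[0,0,0]],[1,[0.002,0.014,0],[0,0,0]],[1,[0.0015,0.012,0],[0,0,0]],[1,[0,0.008,0],[0,0,0]],[1,[0,0.004,0],[0,0,0]],[1,[0,0,0],[0,0,0]],[1,[0,0,0],[0,0,0]]])

```text
time_s: 21.27
eef_pos: [494.7, 412.5, 260.6]
ee_rot: [-0.001, 0.617, 0.787, 0.002]
force: [0.1, -0.5, -1.9]
grip_width: 0.07
grip_force: 68.5
```

```bash
python3 hook.py k2.png | grep -v scene
```

```text
grasp [494.7 412.4 279.3]
wire px 2744
480 7 [419.3 266.7] 267.8 tool [ 9.4 -9.4 12.7]
488 221 [432.9 266.3] 268.0 tool [21.4 -2.7 13.1]
496 56 [430.4 266.5] 267.9 tool [17.9  3.  12.9]
504 5 [423.5 266.8] 266.9 tool [ 9.4  8.  12.6]
528 130 [394.6 248.8] 251.7 tool [-25.6  29.2  30.4]
536 183 [395.8 249.3] 252.7 tool [-25.8  35.6  30. ]
544 66 [398.6 246.9] 248.8 tool [-25.3  44.1  32.4]
552 110 [400.2 247.8] 251.1 tool [-25.5  53.5  31.6]
560 222 [401.  249.2] 252.6 tool [-26.7  61.1  30.1]
568 285 [401.9 249.5] 251.8 tool [-27.8  68.6  29.8]
576 284 [403.9 249.3] 251.7 tool [-27.8  76.6  30. ]
584 303 [405.6 249. ] 251.5 tool [-28.1  84.9  30.3]
592 283 [407.4 248.8] 251.2 tool [-28.1  93.4  30.5]
600 248 [410.2 245.3] 250.7 tool [-27.3 101.1  34. ]
608 308 [412.4 233.8] 245.2 tool [-27.1 109.8  45.6]
616 33 [414.  226.7] 239.1 tool [-26.9 115.4  52.7]
bail -40 205 [-39.4  -0.9  -2. ] toplevel -4.0
bail -32 265 [-32.   -0.9  -2.8] toplevel -4.9
bail -24 269 [-24.   -0.5  -3.2] toplevel -5.5
bail -16 246 [-16.   -0.9  -2.6] toplevel -12.8
bail -8 140 [-9.8 -0.5 -2.4] toplevel -13.6
top -94 22 [-93.8  -4.2  46.4]
top -86 22 [-86.5  -3.6  28.4]
top -78 14 [-78.7  -3.2  18.3]
top -70 14 [-69.3  -3.3  10.6]
top -62 12 [-61.9  -3.2   5.4]
top -54 10 [-53.8  -3.4   3.7]
top -46 9 [-45.9  -1.4   1.1]
top -38 19 [-36.1  -0.9   7.6]
top -30 31 [-31.2   0.5  40.6]
top -22 11 [-23.1  -2.6  -2. ]
top -14 35 [-12.3  -4.4   0.3]
top -6 20 [-8.4 -8.5 -1.1]
top 18 4 [18.4 -5.3 13.1]
top 26 12 [26.5 -4.6 30.2]
top 34 17 [33.3 -5.2 46.8]
```

Call:
servo_tool(commands=[[1,[0,0,0.006],[0,0,0]],[1,[0,0,0.007],[0,0,0]],[1,[0,0,0.007],[0,0,0]],[1,[0,0,0.006],[0,0,0]],[1,[0,0,0.004],[0,0,0]],[1,[0,0,0.002],[0,0,0]],[1,[0,0,0],[0,0,0]],[1,[0,0,0],[0,0,0]]])

```text
time_s: 22.13
eef_pos: [494.8, 412.8, 228.9]
ee_rot: [-0.001, 0.617, 0.787, 0.002]
force: [0.6, 0.0, -3.3]
grip_width: 0.068
grip_force: 68.6
```

Call:
servo_tool(commands=[[1,[0,0,0.002],[0,0,0]],[1,[0,0,0.002],[0,0,0]],[1,[0,0,0],[0,0,0]],[1,[0,0,0],[0,0,0]]])

```text
time_s: 22.47
eef_pos: [494.8, 412.7, 224.7]
ee_rot: [-0.001, 0.617, 0.787, 0.002]
force: [-0.8, 0.0, -1.7]
grip_width: 0.068
grip_force: 68.6
```

```bash
python3 hook.py k3.png | grep -E "grasp|bail|^(48|49|50|51|52|53)"
```

```text
grasp [494.8 412.6 243.4]
480 642 [415.  248.5] 267.9 tool [  5.7 -12.9  -5.1]
488 1465 [420.7 241.2] 268.0 tool [ 9.7 -4.2  2.2]
496 2243 [413.7 245.9] 268.0 tool [ 0.9  1.6 -2.5]
504 1086 [404.1 246.2] 267.9 tool [-9.6  3.8 -2.9]
512 62 [421.7 250.6] 268.0 tool [ 5.5 15.4 -7.1]
bail -40 206 [-39.2  -0.9  -2. ] toplevel -3.9
bail -32 270 [-32.   -0.9  -2.8] toplevel -4.8
bail -24 265 [-24.   -0.5  -3.2] toplevel -4.9
bail -16 249 [-15.8  -0.5  -2.6] toplevel -13.3
bail -8 142 [-9.8 -0.7 -2.3] toplevel -13.5
```

View pics/k3.png

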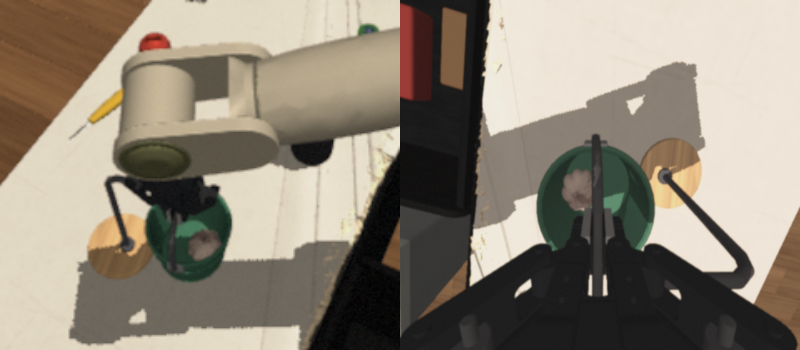

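Call:
servo_tool(commands=[[1,[0,0,0.0015],[0,0,0]],[1,[0,0,0.0015],[0,0,0]],[1,[0,0,0],[0,0,0]],[1,[0,0,0],[0,0,0]]])

```text
time_s: 23.0
eef_pos: [495.0, 412.8, 222.5]
ee_rot: [-0.001, 0.617, 0.787, 0.003]
force: [-0.2, 0.6, 2.5]
grip_width: 0.067
grip_force: 69.3
```

Call:
servo_tool(commands=[[1,[0,0,0.0015],[0,0,0]],[1,[0,0,0],[0,0,0]],[1,[0,0,0],[0,0,0]]])

```text
time_s: 23.25
eef_pos: [495.1, 412.9, 222.0]
ee_rot: [-0.001, 0.617, 0.787, 0.003]
force: [-0.9, -0.2, 7.7]
grip_width: 0.068
grip_force: 70.1
```

The force has changed sign, so the bar is seated in the hook. I'll ease off slightly and open.

Call:
servo_tool(commands=[[1,[0,0,-0.002],[0,0,0]],[0.8,[0,0,0],[0,0,0]],[0.7,[0,0,0],[0,0,0]],[0.6,[0,0,0],[0,0,0]],[0.5,[0,0,0],[0,0,0]],[0.4,[0,0,0],[0,0,0]],[0.3,[0,0,0],[0,0,0]],[0.3,[0,0,0],[0,0,0]]])

```text
time_s: 23.92
eef_pos: [494.8, 412.8, 222.2]
ee_rot: [-0.001, 0.617, 0.787, 0.002]
force: [0.0, -0.2, 0.2]
grip_width: 0.349
grip_force: 0.0
```

```bash
python3 hook.py k4.png | grep -E "grasp|bail|top"; python3 pail.py | grep -v "^\[\["
```

```text
grasp [494.8 412.7 240.9]
bail -40 177 [-38.5  -0.9  -3.3] toplevel -5.1
bail -32 557 [-30.3  -0.1  -2.6] toplevel -14.9
bail -24 999 [-25.3  -1.4  -0.2] toplevel -14.5
bail -16 358 [-16.1  -0.9  -2.5] toplevel -5.2
bail -8 171 [-10.   -0.9  -1.9] toplevel -3.7
top -102 3 [-99.1  -3.9  57.1]
top -94 23 [-92.4  -3.5  44.5]
top -86 18 [-86.6  -2.7  26.8]
top -78 16 [-77.1  -2.   15.9]
top -70 12 [-69.1  -3.3   8.2]
top -62 7 [-62.6  -1.4   4. ]
top -54 11 [-53.6  -1.3   2.1]
top -46 9 [-46.8  -2.5   0.7]
top -38 14 [-35.   -1.4   0.3]
top -30 23 [-32.3   0.1   0.4]
top -22 3 [-22.   -0.2  -2.3]
top -14 8 [-13.7  -2.3  -1.2]
top -6 8 [-5.5 -1.2  3. ]
top 26 5 [28.  -6.3 31.7]
top 34 17 [34.8 -4.8 47.9]
wrist 769 [514. 347.  71.] [542. 385.  75.]
scene 749 [437. 335.  67.] [537. 443. 159.]
top 1185 [439. 322.  68.] [554. 443. 158.]
```

Call:
servo_tool(commands=[[0.3,[0,0,-0.008],[0,0,0]],[0.3,[0,0,-0.012],[0,0,0]],[0.3,[0,0,-0.018],[0,0,0]],[0.3,[0,0,-0.02],[0,0,0]],[0.3,[0,0,-0.02],[0,0,0]],[0.3,[0,0,-0.02],[0,0,0]],[0.3,[0,0,-0.01],[0,0,0]],[0.3,[0,0,0],[0,0,0]],[0.3,[0,0,0],[0,0,0]],[0.3,[0,0,0],[0,0,0]]])

```text
time_s: 25.1
eef_pos: [494.5, 412.1, 329.3]
ee_rot: [-0.002, 0.617, 0.787, 0.001]
force: [-0.5, 0.6, -0.4]
grip_width: 0.349
grip_force: 0.0
```

Call:
servo_tool(commands=[[0.3,[0,0,0],[0,0,0]],[0.3,[0,0,0],[0,0,0]],[0.3,[0,0,0],[0,0,0]],[0.3,[0,0,0],[0,0,0]],[0.3,[0,0,0],[0,0,0]],[0.3,[0,0,0],[0,0,0]],[0.3,[0,0,0],[0,0,0]],[0.3,[0,0,0],[0,0,0]],[0.3,[0,0,0],[0,0,0]],[0.3,[0,0,0],[0,0,0]]])

```text
time_s: 25.93
eef_pos: [494.7, 412.2, 330.3]
ee_rot: [-0.001, 0.617, 0.787, 0.002]
force: [-0.5, 0.8, -0.8]
grip_width: 0.351
grip_force: 0.0
```

```bash
python3 hook.py end.png >/dev/null; python3 pail.py | grep -v "^\[\["; python3 - <<'E'
from h import *
s=sense();c=capture('wrist');c['state']=s;W=world(c)
hsv=cv2.cvtColor(c['pixels'],cv2.COLOR_RGB2HSV).astype(int)
d=np.hypot(W[...,0]-500,W[...,1]-384)
g=(c['z_map']>0)&(hsv[...,0]>60)&(hsv[...,0]<100)&(hsv[...,1]>80)&(d<45)&(W[...,2]>40)&(W[...,2]<90)
p=W[g];A=np.c_[p[:,:2]-[500,384],np.ones(len(p))];print('floor plane',len(p),np.linalg.lstsq(A,p[:,2],rcond=None)[0].round(3))
b=(c['z_map']>0)&(hsv[...,1]<60)&(W[...,2]>232)&(W[...,2]<256)&(d<32);q=W[b]-[501,384.5,0]
t=q[:,:2]@[-.24,.971];v=q[:,:2]@[.971,.24]
for lo in range(-30,30,10):
    m=(t>=lo)&(t<lo+10);print(lo,m.sum(),np.median(v[m]).round(1) if m.any() else '',np.median(q[m][:,2]).round(1) if m.any() else '')
E
```

```text
wrist 672 [512. 342.  72.] [542. 387.  76.]
scene 995 [441. 328.  67.] [540. 440. 158.]
top 1168 [440. 322.  68.] [556. 441. 158.]
floor plane 658 [ 3.8000e-02 -1.3000e-02  7.2265e+01]
-30 103 -0.3 241.3
-20 130 -0.3 243.7
-10 304 2.7 244.2
0 663 3.4 244.5
10 150 -0.3 243.3
20 147 -0.2 241.7
```

View pics/end.png

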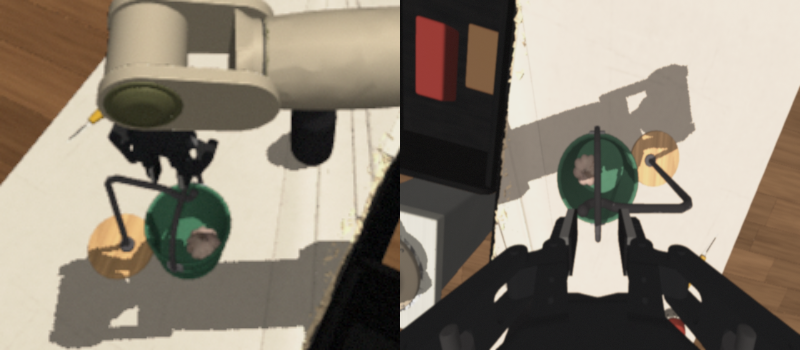

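The pail hangs in the hook by the middle of its bail, at about (597,205) in the right crop. It is about 2° off level with its floor at z≈72, the garlic is inside, and the gripper is clear above.

```bash
python3 -c "from rig import *; print(finish_job())"
```

```text
the job is handed in; nothing more can be done
None
```

The job is handed in: the green pail hangs by the middle of its bail in the stand's hook, about 2° off level with the garlic inside and the gripper clear. On my first try at raising the bail, the pail was lifted and tipped about 28° (limit 34°) before I set it back down, and the job returned no verdict.

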